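Load the ink cartridge of the tea packing bench's date coder

ROBOT

A 7-joint arm with a two-finger parallel gripper is mounted at the origin on the work surface. World frame = base frame: x ahead of the robot, y to its left, z up, the work surface at z = 0. Lengths are in m, angles in rad, forces in N, time in s.
With the tool pointing down it reaches from about 0.35 to 0.9 m from the base axis. Payload 8.1 kg.
Tool frame: the origin (TCP) lies midway between the tips of the shut fingers; the grasp point (between the pads) lies 19 mm behind it; z points along the fingers, y is the line along which they close (so a half turn about z gives the same grasp; the last joint's range is limited). The gripper opens to 92 mm and grips with 3 to 60 N. Pads are 19 mm wide; open, the fingers measure 130 mm over their backs; the gripper's body (75 mm by 190 mm) begins 47 mm behind the grasp point.
Start: joints at [-1.353, 0.434, 0.025, 1.573, -0.012, 1.134, -0.075], TCP at [0.197, 0.593, 0.227] pointing down, gripper open.
Joint ranges: [-2.62, 2.62], [-0.44, 2.09], [-1.27, 1.32], [0.08, 2.57], [-1.32, 4.46], [0.12, 2], [-2.74, 2.74]. Speed limits (rad/s): [2.22, 2.22, 3.01, 3.01, 3.14, 3.14, 3.14].

INTERFACE

Orientations are given as a rotation vector (axis times angle).
In Python, from cell import arm gives the robot as it stands.
- The arm moves only by the tool arm_command, never from a script. Its arguments are lists of equal length, an entry for each row: "dp": the shift along the tool's x, y, z in units of 25 mm (1.0 is 25 mm), a list of three; "angular": the turn, a rotation vector about the tool's x, y, z in units of 0.15 rad (1.0 is 0.15 rad), a list of three; "claw": the opening, from 0 (shut) to 1 (fully open). In form: {"dp": [[x, y, z], ...], "angular": [[rx, ry, rz], ...], "claw": [claw, ...]}. A call has 1 to 10 rows; each row shifts and turns the commanded pose from where the row before left it, along the tool's axes as they then stand; what a row does not reach is not made up. A row lasts 1/10 s, in which the tool goes at most 50 mm and 8.59 degrees, less where a joint would pass 70% of its speed; a pose out of reach is approached as far as the arm can. A call with a number of a shift or a turn outside -1 to 1 is refused whole. A call with a gripper value outside its range is refused whole. The fingers move at their own pace and stop on an object; "force" is the grip in N (left out, the last holds). Time passes only in rows, so rows that do not move let the fingers close. It gives the time, the measured TCP pose, the force, the opening and the grip force at its end, in the units of the state.
- arm.observe(): the state, without advancing time (a new reading comes with each control period).
- arm.get_image(name): name is "scene" or "top" or "wrist"; returns a dict with "frame" (384x512x3 uint8, red, green, blue), "z_map" (384x512 float32, m along the optical axis (not along the pixel's ray), 0 where there is no reading), "K" (3x3 intrinsics, pixels), "R" (3x3) and "t" (3): a world point X has camera coordinates R X + t. Camera axes: x right, y down, z forward; pixel columns grow to the right and rows downward; lengths in m; the calibration is good to about 2 mm. The wrist camera is an equidistant fisheye: a pixel r from the principal point sees the ray r / f radians off the axis. A picture is of the moment at which its call begins.
- arm.sign_off(): hands the job in; it is judged then, once.
The state is a dict: "clock": time; "joints": joint angles; "dq": joint speeds; "joint_efforts": joint torques, N m; "position": TCP position; "ee_rot": TCP orientation; "force": force on the tool from outside, world axes, zero at the start; "ft_torque": the same for the moment, N m; "width": opening from 0.0 (shut) to 1.0 (fully open); "gripper_force": force on a finger pad.
Only numpy, scipy, OpenCV 4.12 (cv2) and the standard library are available. Lean on these libraries where they do the work, as an engineer would, in place of code of your own. Each camera call takes 0.05 s, during which the arm holds its last target. There are 200 camera calls.

TASK

Load the slim ink cartridge from the supplies tray into the date coder: slide the shutter of the ink bay open, push the cartridge nose first and upright into the bay until the sprung ball clicks into its notch and holds it, then slide the shutter fully shut. Leave the other cartridge, the bottle, the tape roll and the wrapped tea cake standing where they are.

Things in the scene. Friction and masses are not known exactly. Their poses are not given: they have to be found in the camera images.
- coder: Grey benchtop date coder, fixed, 165 mm wide (y). Origin on the bench at mid-width; +x points into the machine, its front looks along -x. Front block 80 mm high from x = 55 to 149 mm, white cabinet 108 mm high behind it to x = 261, a print head behind that to x = 303. Ink bay at y = -32.5 mm, its mouth at x = 55. From y = 0 to 83 mm a rail block stands 12.5 mm out of the front and carries the shutter.
- bay_mouth (a point): Middle of the ink bay's mouth, on the bay floor, 12 mm above the bench; axes as the coder's. The bay is a level channel along +x, 29.6 mm wide (38 at the mouth, narrowing over 4 mm), 93.5 mm deep, under a clear window whose underside is 59 mm above the bay floor (top 65).
- loading_flap (a point): Front edge of the flat loading flap before the mouth, at mid-width, on its top, which is level with the bay floor (12 mm above the bench). The flap is 80 mm long, from here to the mouth along +x (axes as the coder's), 68 mm wide. Two lips on it, 14 mm high, guide to the bay: 56 mm apart 5 mm from this edge, 30 mm apart 60 mm from it.
- bay_home (a point): Where the cartridge's origin lies when it is home: on the bay floor, 38 mm inside the mouth. Axes as the coder's, the cartridge's parallel to them. Its rear face then stands 10 mm out of the mouth; the bay's end stop is 1.5 mm beyond its nose.
- shutter (a joint): Aluminium shutter across the mouth, m: 0 = shut, 0.056 = fully open, along the coder's +y. Plate 5 mm thick, 13.5 to 18.5 mm before the mouth, 14 to 72 mm above the bench; shut, it reaches from 20 mm on the -y side of the bay's centre line to 51 mm on the +y side. Open it 0.037 or more to pass. Moves with 1.5 N, stays where left, cannot shut on a cartridge not home.
- shutter_grip (a point): Middle of the top face (62 mm above the bench) of the shutter's black grip, a block 26 mm long (coder's x), 12 mm wide (y), 34 mm high, sticking out forward from the plate. Shut, it is 35 mm to the +y side of the bay's centre line and 31.5 mm before the mouth. Moves with the shutter; axes as the coder's.
- catch_ball (a joint): Sprung steel ball, 14 mm in diameter, in the bay's +y wall, 66 mm inside the mouth, 40 mm above the bench. In m: 0 = sprung out (4.5 mm into the bay), 0.0065 = pressed right back. The passing cartridge presses it 3 to 4 mm back; at home it springs out into the notch. Pushing past it takes about 6 to 12 N.
- cartridge: Slim black ink cartridge to load, 96 mm long (x), 28 wide (y), 56 high, 0.10 to 0.19 kg, upright in the tray. Origin at the centre of its underside; +x towards its nose (tapered over 11.5 mm to 20 mm wide, brass ports), -x its flat ribbed rear. White label on top and on the -y side; on the +y side a full-height notch 5 mm deep, x = 21 to 35 mm.
- tray: Shallow open aluminium tray fixed to the bench, 210 (x) x 220 (y) mm, walls 28 mm high and 4 mm thick, floor 4 mm thick. Origin at the centre of its underside. Holds both cartridges.
- wide_cartridge: A wider black cartridge of cleaning fluid, 96 (x) x 46 (y) x 56 mm high, no notch, upright in the tray beside the slim one; not to be moved. Origin at the centre of its underside, +x to its nose.
- cleaner: White plastic bottle, 52 mm in diameter, 150 mm high, standing between tray and coder; not to be moved. Origin at the centre of its underside.
- tape_roll: Roll of brown tape lying flat, 80 mm in diameter (hole 60), 45 mm high, near the robot between tray and coder; not to be moved. Origin at the centre of its underside.
- tea_cake: Round wrapped tea cake lying flat behind the tray, 200 mm in diameter, 26 mm high; not to be moved. Origin at the centre of its underside.
There are look-alikes about, which are no part of the job. What is shaped like the cartridge but green, orange or pink is not meant.

How it is judged:
On the way, in this order (a step that is already met when the one before it is completed fails the run):
1. the slim cartridge is pushed home and the ball has clicked into its notch (x of cartridge in the frame of bay_home between -0.0025 and 0.0025 m and distance between cartridge and bay_home below 0.004 m and value of joint catch_ball below 0.0012 m), for 0.2 s.
2. the shutter is slid shut over it (value of joint shutter below 0.004 m), for 0.2 s.
At the end, for the whole second after the job is handed in: The slim cartridge stands upright in the bay within 2.5 mm of home along the bay and 4 mm overall, aligned within 0.06 rad, with the catch ball sprung out into its notch (less than 1.2 mm pressed), at rest; the shutter is within 4 mm of fully shut (all of step 1 and angle between cartridge's own z axis and vertical below 0.06 rad and angle between the x axis of cartridge and the x axis of bay_home, either way round below 0.06 rad and value of joint shutter below 0.004 m and linear speed of cartridge below 0.01 m/s); the robot touches nothing.
It fails at once if the wide cartridge is shifted by more than 20 mm or tipped (distance of wide_cartridge from where it was at the start of the episode above 0.02 m or angle between wide_cartridge's own z axis and vertical above 0.3 rad).
It fails at once if the bottle is shifted by more than 20 mm or tipped (distance of cleaner from where it was at the start of the episode above 0.02 m or angle between cleaner's own z axis and vertical above 0.3 rad).
It fails at once if the tape roll is shifted by more than 20 mm (distance of tape_roll from where it was at the start of the episode above 0.02 m).
It fails at once if the tea cake is shifted by more than 20 mm (distance of tea_cake from where it was at the start of the episode above 0.02 m).
It also fails if it takes over 72 s, if anything falls off the work surface, if the arm or the gripper's body presses on something with over 40 N, if the wrist force passes 120 N, or if a joint passes its speed limit or range.

## Working session

There is one attempt and no reset: what is moved stays moved. The work goes in short steps, Python scripts to look and compute and a tool call to move; the robot and the scene stay as the last step left them, time stands still between calls to the robot, and variables do not carry over. Pictures are saved under pics/ and viewed, at most 13 in all, crops included, and the job is handed in when it is done.

Besides the shell and the picture viewer there is one more tool, called after "Request:" as a command line: name --argument value ..., lists and objects as JSON in quotes. arm_command: Moves the arm, as the interface text tells. Its arguments: {"type":"object","properties":{"dp":{"type":"array","items":{"type":"array","items":{"type":"number"}}},"angular":{"type":"array","items":{"type":"array","items":{"type":"number"}}},"claw":{"type":"array","items":{"type":"number"}},"force":{"type":"number"}},"required":["dp","angular","claw"]}

```bash
mkdir -p pics; ls; python3 - <<'E'
from cell import arm
import numpy as np,cv2
for n in("top","scene"):
    d=arm.get_image(n); np.savez(f"pics/{n}0.npz",**d); cv2.imwrite(f"pics/{n}0.png",d["frame"][:,:,::-1])
    print(n,d["K"].tolist(),(-d["R"].T@d["t"]).round(3),d["R"].round(3).tolist())
print(arm.observe())
E
```

```text
pics
top [[479.9561882995429, 0.0, 257.4539164462072], [0.0, 479.9561882995429, 185.216745485716], [0.0, 0.0, 1.0]] [0.399 0.096 1.325] [[0.012, -1.0, 0.006], [-0.993, -0.013, -0.116], [0.116, -0.005, -0.993]]
scene [[473.1149062775958, 0.0, 255.5259767837193], [0.0, 473.1149062775958, 192.89577148113818], [0.0, 0.0, 1.0]] [1.079 0.904 1.14 ] [[-0.847, 0.531, 0.017], [0.385, 0.636, -0.669], [-0.366, -0.56, -0.743]]
{'clock': 0.1, 'joints': array([-1.35258968,  0.43516833,  0.02497785,  1.57399727, -0.01162209,
        1.13396657, -0.07512324]), 'dq': array([-0.00057842, -0.00226438, -0.00021256, -0.00305357,  0.00091862,
       -0.00146764, -0.00108286]), 'joint_efforts': array([ 2.23492709e-03, -6.69124746e+01,  9.87619311e-01, -3.15144396e+01,
       -6.04665815e-02,  3.74653295e-02,  6.44841953e-05]), 'position': array([0.19698714, 0.59267695, 0.22601756]), 'ee_rot': array([-5.01909468e-01, -3.10112418e+00,  2.18277465e-03]), 'force': array([-0.44916132,  0.69049195, -0.26118401]), 'ft_torque': array([0.02333971, 0.01669976, 0.00848931]), 'gripper_force': 0.0, 'width': 0.9986886982831426}
```

View pics/top0.png

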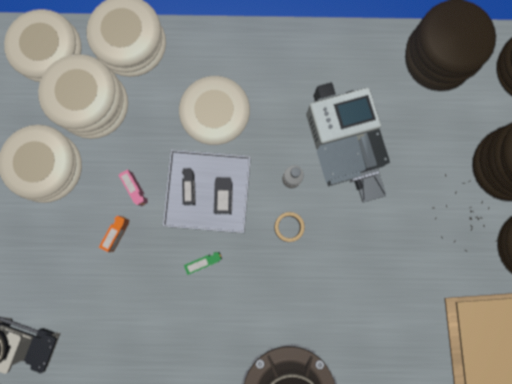

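View pics/scene0.png

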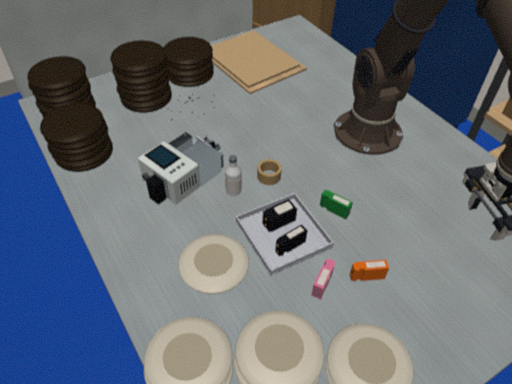

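The top view shows the tray at (207,192) holding two black cartridges: narrow at (188,187) and wide at (223,195). The bottle is at (293,177), the tape roll at (289,227), and the coder at (350,140) with its flap at (370,187). Green (203,263), orange (112,234) and pink (132,187) are decoys. The narrower black one at (188,187) fits; I'll confirm it in an enlarged crop.

```bash
cat > h.py <<'E'
import numpy as np,cv2
def load(n): return dict(np.load(f"pics/{n}.npz"))
def cloud(d):
    v,u=np.mgrid[:384,:512]; z=d["z_map"]; K=d["K"]
    c=np.stack([(u-K[0,2])/K[0,0]*z,(v-K[1,2])/K[1,1]*z,z],-1)
    return (c-d["t"])@d["R"]
def ray(d,u,v,h):
    c=-d["R"].T@d["t"]; r=d["R"].T@np.linalg.inv(d["K"])@[u,v,1]
    return c+r*(h-c[2])/r[2]
def proj(d,X):
    c=d["R"]@X+d["t"]; c=d["K"]@c; return c[:2]/c[2]
E
python3 - <<'E'
from h import *
d=load("top0"); f=d["frame"][:,:,::-1]; s=load("scene0")["frame"][:,:,::-1]
a=cv2.resize(f[145:240,160:255],(400,400),interpolation=cv2.INTER_CUBIC)
b=cv2.resize(f[80:205,300:400],(320,400),interpolation=cv2.INTER_CUBIC)
cv2.imwrite("pics/crop1.png",np.hstack([a,b]))
P=cloud(d); z=P[...,2]
blk=(f.max(2)<60)
for nm,(r0,r1,c0,c1) in dict(slim=(160,215,175,202),wide=(165,222,206,240)).items():
    sub=np.zeros_like(blk); sub[r0:r1,c0:c1]=1
    m=sub&(z>0.052)&(z<0.07)
    p=P[m]; rc=cv2.minAreaRect((p[:,:2]*1000).astype(np.float32)); print(nm,m.sum(),np.median(z[m]),rc,cv2.boxPoints(rc).round().tolist())
for nm,(r0,r1,c0,c1,zl,zh) in dict(cab=(80,200,300,400,.1,.114),front=(80,200,300,400,.074,.084),flap=(80,210,300,400,.006,.018),bottle=(155,195,275,310,.1,.17),tape=(205,250,268,312,.038,.05)).items():
    sub=np.zeros_like(blk); sub[r0:r1,c0:c1]=1
    m=sub&(z>zl)&(z<zh); p=P[m]; rc=cv2.minAreaRect((p[:,:2]*1000).astype(np.float32)); print(nm,m.sum(),np.median(z[m]),rc,cv2.boxPoints(rc).round().tolist())
E
```

```text
slim 382 0.05915568091332632 ((542.350341796875, 275.9518737792969), (96.59341430664062, 28.930078506469727), 2.1730520725250244) [[494.0, 289.0], [495.0, 260.0], [591.0, 263.0], [590.0, 292.0]]
wide 629 0.05911504333292308 ((519.4938354492188, 181.97314453125), (96.72106170654297, 45.452003479003906), 0.8494308590888977) [[471.0, 204.0], [471.0, 159.0], [568.0, 160.0], [568.0, 205.0]]
cab 2542 0.10542898165710327 ((710.3043823242188, -89.49050903320312), (173.41925048828125, 284.6065673828125), 34.41211700439453) [[558.0, -21.0], [719.0, -256.0], [862.0, -158.0], [701.0, 77.0]]
front 2118 0.07889896634952628 ((691.9205322265625, -147.30172729492188), (257.22906494140625, 167.1374969482422), 16.436071395874023) [[545.0, -104.0], [592.0, -264.0], [839.0, -191.0], [792.0, -31.0]]
flap 629 0.011293542917879202 ((673.1954956054688, -166.9588623046875), (366.7371520996094, 276.6997375488281), 0.7014574408531189) [[488.0, -31.0], [492.0, -308.0], [858.0, -303.0], [855.0, -26.0]]
bottle 200 0.11237361996662916 ((571.0578002929688, -1.849008560180664), (39.498966217041016, 42.1490592956543), 13.627280235290527) [[547.0, 14.0], [557.0, -27.0], [595.0, -18.0], [585.0, 23.0]]
tape 309 0.04381508493324005 ((438.8841857910156, 2.7423019409179688), (77.16907501220703, 77.65352630615234), 0.7094874382019043) [[400.0, 41.0], [401.0, -37.0], [478.0, -36.0], [477.0, 42.0]]
```

View pics/crop1.png

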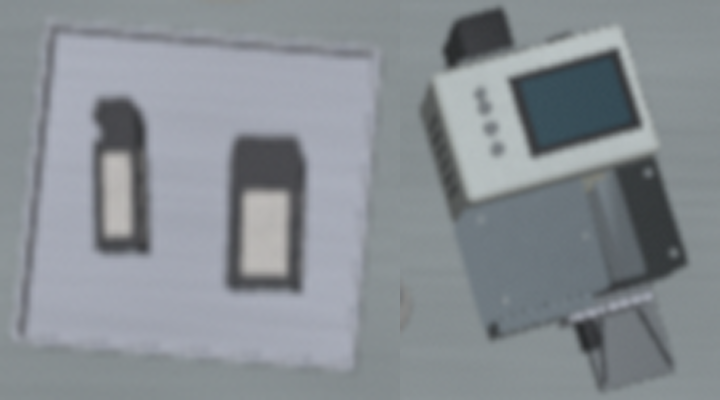

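The left crop confirms the target: the cartridge at top (188,187) is slim, with its notch on the left (+y) and its nose up (+x). The right crop shows the coder yawed about 16°, with its shutter plate (light strip) and black grip at about crop (590,335), left of the flap, so the shutter is shut. Next I fix the coder pose.

```bash
cat >> h.py <<'E'
def tools(yaw,org):
    c,s=np.cos(yaw),np.sin(yaw); R=np.array([[c,-s],[s,c]])
    return R
E
python3 - <<'E'
from h import *
d=load("top0"); f=d["frame"]; P=cloud(d); z=P[...,2]
box=np.zeros(z.shape,bool); box[80:205,300:400]=1
def comp(m):
    n,l,st,_=cv2.connectedComponentsWithStats(m.astype(np.uint8)); return l==1+st[1:,4].argmax()
def rect(m,nm):
    p=(P[m][:,:2]*1000).astype(np.float32); rc=cv2.minAreaRect(p); print(nm,m.sum(),round(float(np.median(z[m])),4),np.round(cv2.boxPoints(rc),1).tolist(),rc[1:]); return p
k=np.ones((3,3),np.uint8)
m=comp(cv2.morphologyEx((box&(abs(z-.108)<.006)).astype(np.uint8),cv2.MORPH_OPEN,k)>0); rect(m,"cab")
m=comp(cv2.morphologyEx((box&(abs(z-.079)<.006)).astype(np.uint8),cv2.MORPH_OPEN,k)>0); rect(m,"front")
# all structure above .07: principal box
m=comp(box&(z>.07)); rect(m,"all")
b=box&(z>.006)&(z<.018)&(f.max(2)<200); b[:165]=0; b[:,:345]=0; m=comp(b); rect(m,"flap")
# shutter/grip zone listing
m=box&(abs(z-.062)<.006);m[:165]=0; m=comp(m);rect(m,"grip?")
E
```

```text
cab 1622 0.1064 [[655.5, -74.30000305175781], [702.7999877929688, -228.5], [804.4000244140625, -197.3000030517578], [757.0999755859375, -43.099998474121094]] ((106.2321548461914, 161.3216094970703), 17.050979614257812)
front 2076 0.0789 [[562.2000122070312, -99.5], [609.0999755859375, -258.79998779296875], [701.9000244140625, -231.5], [655.0, -72.0999984741211]] ((96.75968933105469, 166.16098022460938), 16.410890579223633)
all 5384 0.098 [[307.70001220703125, -138.0], [756.5, -312.6000061035156], [847.4000244140625, -79.0], [398.6000061035156, 95.5999984741211]] ((250.69004821777344, 481.53778076171875), 68.7392807006836)
flap 419 0.0113 [[508.6000061035156, -200.10000610351562], [528.0999755859375, -265.5], [590.4000244140625, -246.89999389648438], [570.9000244140625, -181.5]] ((65.0928726196289, 68.1845703125), 16.62116813659668)
grip? 72 0.0627 [[538.7000122070312, -181.0], [559.4000244140625, -205.8000030517578], [586.5, -183.10000610351562], [565.7999877929688, -158.39999389648438]] ((35.26863098144531, 32.253562927246094), 39.9260139465332)
```

Request:
arm_command --dp '[[0,0,0],[0,0,0],[0,0,0],[0,0,0],[0,0,0],[0,0,0],[0,0,0],[-0.5,0.06,0],[-1,0.125,0],[-1,0.125,0]]' --angular '[[0,0,0.9],[0,0,0.9],[0,0,0.9],[0,0,0.9],[0,0,0.9],[0,0,0.9],[0,0,1],[0,0,0],[0,0,0],[0,0,0]]' --claw '[0,0,0,0,0,0,0,0,0,0]' --force 30

```text
clock: 1.1
position: [0.2228, 0.5338, 0.2262]
ee_rot: [1.87, 2.524, -0.001]
force: [-0.1, 0.4, -0.0]
width: 0.179
gripper_force: 0.0
```

Request:
arm_command --dp '[[-1,0.125,0],[-1,0.125,0],[-1,0.125,0],[-1,0.125,0],[-1,0.125,0],[-1,0.125,0],[-1,0.125,0],[-1,0.125,0],[-1,0.125,0],[-1,0.125,0]]' --angular '[[0,0,0],[0,0,0],[0,0,0],[0,0,0],[0,0,0],[0,0,0],[0,0,0],[0,0,0],[0,0,0],[0,0,0]]' --claw '[0,0,0,0,0,0,0,0,0,0]'

```text
clock: 2.1
position: [0.324, 0.3027, 0.2266]
ee_rot: [1.871, 2.523, -0.0]
force: [0.1, 0.2, 0.4]
width: 0.004
gripper_force: 0.0
```

Request:
arm_command --dp '[[-1,0.125,0],[-1,0.125,0],[-1,0.125,0],[-1,0.125,0],[-1,0.125,0],[-1,0.125,0],[-1,0.125,0],[-1,0.125,0],[-1,0.125,0],[-1,0.125,0]]' --angular '[[0,0,0],[0,0,0],[0,0,0],[0,0,0],[0,0,0],[0,0,0],[0,0,0],[0,0,0],[0,0,0],[0,0,0]]' --claw '[0,0,0,0,0,0,0,0,0,0]'

```text
clock: 3.1
position: [0.4248, 0.0723, 0.2266]
ee_rot: [-1.871, -2.523, 0.0]
force: [0.2, 0.4, -0.3]
width: 0.002
gripper_force: 0.0
```

```bash
cat >> h.py <<'E'
from scipy.spatial.transform import Rotation as Ro
O=np.array([.5336,-.1945]); YAW=.290
def co(x,y,z): # coder mm -> world m
    return np.r_[O+tools(YAW,0)@np.array([x,y])/1000,z/1000]
def go(target,ydir=None):
    """remaining shift in tool units; ydir = wanted world angle (deg) of tool y"""
    from cell import arm
    s=arm.observe(); R=Ro.from_rotvec(s["ee_rot"]).as_matrix()
    ya=np.degrees(np.arctan2(R[1,1],R[0,1]))
    print("clock",round(s["clock"],2),"yang",ya.round(2),"pos",s["position"].round(4),"tilt",R[:,2].round(4),"q7",s["joints"][6].round(2))
    print("dp units",(R.T@(np.array(target)-s["position"])/.025).round(2))
    if ydir is not None:
        a=(ydir-ya+180)%360-180; print("rz units (tool)",round(-np.radians(a)/.15,2))
E
python3 -c "
from h import *
go(co(12,-21,120),16.6)"
```

```text
clock 3.1 yang 16.89 pos [0.4248 0.0723 0.2266] tilt [-3.e-04  1.e-04 -1.e+00] q7 0.1
dp units [-12.32   1.54   4.26]
rz units (tool) 0.03
```

Request:
arm_command --dp '[[-1,0.13,0],[-1,0.13,0],[-1,0.13,0],[-1,0.13,0],[-1,0.13,0],[-1,0.13,0],[-1,0.13,0],[-1,0.13,0],[-1,0.13,0],[-1,0.13,0]]' --angular '[[0,0,0],[0,0,0],[0,0,0],[0,0,0],[0,0,0],[0,0,0],[0,0,0],[0,0,0],[0,0,0],[0,0,0]]' --claw '[0,0,0,0,0,0,0,0,0,0]'

```text
clock: 4.1
position: [0.5271, -0.1575, 0.2264]
ee_rot: [-1.871, -2.523, 0.0]
force: [0.9, 0.4, -0.2]
width: 0.007
gripper_force: 0.0
```

Request:
arm_command --dp '[[-1,0.13,0],[-0.8,0.1,0],[-0.3,0,0.2],[0,0,0.8],[0,0,1],[0,0,1],[0,0,0.8],[0,0,0.4],[0,0,0],[0,0,0]]' --angular '[[0,0,0],[0,0,0],[0,0,0],[0,0,0],[0,0,0],[0,0,0],[0,0,0],[0,0,0],[0,0,0],[0,0,0]]' --claw '[0,0,0,0,0,0,0,0,0,0]'

```text
clock: 5.1
position: [0.5484, -0.2048, 0.1223]
ee_rot: [1.876, 2.52, 0.0]
force: [-0.0, 0.5, 0.6]
width: 0.002
gripper_force: 0.0
```

```bash
python3 - <<'E'
from h import *
from cell import arm
d=arm.get_image("wrist"); cv2.imwrite("pics/w1.png",d["frame"][:,:,::-1]); np.savez("pics/w1.npz",**d)
go(co(12,-21,40),16.6)
E
```

```text
clock 5.15 yang 16.65 pos [ 0.5488 -0.205   0.1227] tilt [ 1.3e-03 -2.0e-04 -1.0e+00] q7 0.93
dp units [-0.26  0.01  3.31]
rz units (tool) 0.01
```

View pics/w1.png

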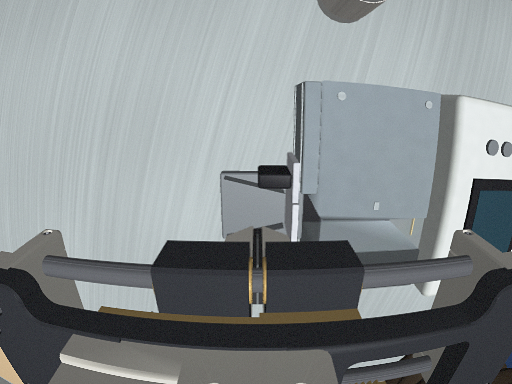

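The wrist view shows the black grip at (275,177) beside the plate at (294,190), the flap at (250,205), and the closed fingers at (258,250). I check the grip position against the estimate.

```bash
cat >> h.py <<'E'
def wcloud(d):
    v,u=np.mgrid[:384,:512]; K=d["K"]; a=(u-K[0,2])/K[0,0]; b=(v-K[1,2])/K[1,1]
    th=np.hypot(a,b)+1e-9; g=np.tan(th)/th; z=d["z_map"]
    return (np.stack([a*g*z,b*g*z,z],-1)-d["t"])@d["R"]
def tocoder(p): return (p[...,:2]-O)@tools(YAW,0)*1000
E
python3 - <<'E'
from h import *
d=load("w1"); P=wcloud(d); f=d["frame"]
m=np.zeros(f.shape[:2],bool); m[155:200,250:292]=1
g=m&(f.max(2)<60)&(abs(P[...,2]-.062)<.006)
q=tocoder(P[g]); print("grip",g.sum(),np.median(P[g][:,2]),np.percentile(q,[2,50,98],axis=0).round(1).tolist())
fl=np.zeros_like(m); fl[170:232,215:300]=1; fl&=abs(P[...,2]-.012)<.005
q=tocoder(P[fl]); print("flap",fl.sum(),np.median(P[fl][:,2]),np.percentile(q,[1,50,99],axis=0).round(1).tolist())
fr=np.zeros_like(m); fr[80:200,300:440]=1; fr&=abs(P[...,2]-.08)<.005
q=tocoder(P[fr]); print("front",fr.sum(),np.median(P[fr][:,2]),np.percentile(q,[1,50,99],axis=0).round(1).tolist())
E
```

```text
grip 335 0.06311691235871224 [[12.9, 1.9], [22.9, 7.1], [37.3, 13.9]]
flap 2819 0.013852273567375463 [[-22.3, -55.6], [3.3, -30.4], [52.7, 2.3]]
front 13379 0.0817279995012948 [[57.0, -0.3], [98.2, 42.2], [150.4, 82.3]]
```

Request:
arm_command --dp '[[-0.26,0,0.3],[0,0,0.7],[0,0,0.8],[0,0,0.8],[0,0,0.5],[0,0,0.2],[0,0,0],[0.2,0,0],[0.3,0,0],[0.3,0,0]]' --angular '[[0,0,0],[0,0,0],[0,0,0],[0,0,0],[0,0,0],[0,0,0],[0,0,0],[0,0,0],[0,0,0],[0,0,0]]' --claw '[0,0,0,0,0,0,0,0,0,0]'

```text
clock: 6.15
position: [0.5449, -0.1916, 0.04]
ee_rot: [1.876, 2.518, 0.001]
force: [-0.3, -1.5, 0.6]
width: 0.004
gripper_force: 0.9
```

Request:
arm_command --dp '[[0.3,0,0],[0.3,0,0],[0.3,0,0],[0.3,0,0],[0.3,0,0],[0.15,0,0],[0.05,0,0],[0,0,0],[0,0,0]]' --angular '[[0,0,0],[0,0,0],[0,0,0],[0,0,0],[0,0,0],[0,0,0],[0,0,0],[0,0,0],[0,0,0]]' --claw '[0,0,0,0,0,0,0,0,0]'

```text
clock: 7.05
position: [0.5322, -0.151, 0.0391]
ee_rot: [-1.877, -2.518, -0.0]
force: [-0.1, -0.5, 0.1]
width: 0.008
gripper_force: 0.3
```

```bash
python3 - <<'E'
from h import *
from cell import arm
d=arm.get_image("wrist"); np.savez("pics/w2.npz",**d)
cv2.imwrite("pics/w2.png",d["frame"][:,:,::-1])
s=arm.observe();print(tocoder(s["position"]),s["force"])
go(co(12,42,40),16.6)
E
```

```text
[10.99164002 42.04982717] [ 1.1169274  -0.14188493 -0.03482103]
clock 7.1 yang 16.6 pos [ 0.5321 -0.1511  0.0391] tilt [-5.e-04  4.e-04 -1.e+00] q7 0.94
dp units [-0.    0.04 -0.04]
rz units (tool) 0.0
```

Request:
arm_command --dp '[[-0.3,0,0],[0,0,-0.5],[0,0,-1],[0,0,-1],[0,0,-1],[0,0,-1],[0,0,-1],[0,0,-1],[0,0,-1],[0,0,-0.5]]' --angular '[[0,0,0],[0,0,0],[0,0,0],[0,0,0],[0,0,0],[0,0,0],[0,0,0],[0,0,0],[0,0,0],[0,0,0]]' --claw '[0,0,0,0,0,0,0,0,0,0]'

```text
clock: 8.1
position: [0.5349, -0.1591, 0.242]
ee_rot: [1.877, 2.516, 0.002]
force: [-0.4, -0.2, -0.4]
width: 0.006
gripper_force: 0.0
```

Request:
arm_command --dp '[[0,0,0],[0,0,0],[0,0,0],[0,0,0],[0,0,0],[0,0,0],[0,0,0],[0,0,0],[0,0,0],[0,0,0]]' --angular '[[0,0,-0.9],[0,0,-0.9],[0,0,-0.9],[0,0,-0.9],[0,0,-0.9],[0,0,-0.9],[0,0,-0.9],[0,0,-0.9],[0,0,-0.9],[0,0,-0.67]]' --claw '[0.6,0.6,0.6,0.6,0.6,0.6,0.6,0.6,0.6,0.6]'

```text
clock: 9.1
position: [0.534, -0.1585, 0.2391]
ee_rot: [0.062, -3.14, -0.0]
force: [-0.3, 0.3, 0.0]
width: 0.6
gripper_force: 0.0
```

```bash
python3 - <<'E'
from h import *
go([.517,.275,.2],92)
d=load("w2"); P=wcloud(d); f=d["frame"]
g=(f.max(2)<60)&(abs(P[...,2]-.062)<.006); q=tocoder(P)
g&=(q[...,0]>0)&(q[...,0]<45)&(abs(q[...,1]-58)<25)
print("grip",g.sum(),np.percentile(q[g],[5,50,95],axis=0).round(1).tolist())
E
```

```text
clock 9.1 yang 92.26 pos [ 0.534  -0.1585  0.2391] tilt [-9.e-04  1.e-04 -1.e+00] q7 1.95
dp units [-1.000e-02  1.735e+01  1.570e+00]
rz units (tool) 0.03
grip 1199 [[12.9, 52.5], [23.4, 61.0], [36.6, 65.6]]
```

Request:
arm_command --dp '[[0,0.6,0],[0,1,0],[0,1,0],[0,1,0],[0,1,0],[0,1,0],[0,1,0],[0,1,0],[0,1,0],[0,1,0]]' --angular '[[0,0,0],[0,0,0],[0,0,0],[0,0,0],[0,0,0],[0,0,0],[0,0,0],[0,0,0],[0,0,0],[0,0,0]]' --claw '[0.6,0.6,0.6,0.6,0.6,0.6,0.6,0.6,0.6,0.6]'

```text
clock: 10.1
position: [0.5257, 0.0822, 0.2392]
ee_rot: [0.054, -3.14, 0.0]
force: [0.2, 0.7, -1.1]
width: 0.601
gripper_force: 0.0
```

Request:
arm_command --dp '[[0,1,0],[0,1,0],[0,1,0],[0,1,0],[0,1,0],[0,1,0],[0,1,0],[0,0.6,0.7],[0,0.15,0.9],[0,0,0]]' --angular '[[0,0,0],[0,0,0],[0,0,0],[0,0,0],[0,0,0],[0,0,0],[0,0,0],[0,0,0],[0,0,0],[0,0,0]]' --claw '[0.6,0.6,0.6,0.6,0.6,0.6,0.6,0.6,0.6,0.6]'

```text
clock: 11.1
position: [0.5174, 0.2749, 0.1964]
ee_rot: [0.056, -3.136, 0.005]
force: [-0.4, -1.2, -0.3]
width: 0.597
gripper_force: 0.0
```

```bash
python3 - <<'E'
from h import *
from cell import arm
d=arm.get_image("wrist"); cv2.imwrite("pics/w3.png",d["frame"][:,:,::-1]); np.savez("pics/w3.npz",**d)
go([.517,.275,.031],92)
P=wcloud(d); m=(abs(P[...,2]-.06)<.005)&(abs(P[...,1]-.276)<.035)&(abs(P[...,0]-.54)<.08)
p=(P[m][:,:2]*1000).astype(np.float32); print(m.sum(),cv2.minAreaRect(p),np.median(P[m][:,2]),np.percentile(p,[1,99],axis=0))
# side lines over straight part of the body
for lo,hi in((500,550),):
    for q in(3,97):
        xs=np.arange(lo,hi,4); ys=[np.percentile(p[abs(p[:,0]-x)<3][:,1],q) if (abs(p[:,0]-x)<3).sum()>8 else np.nan for x in xs]
        ok=np.isfinite(ys); k=np.polyfit(xs[ok],np.array(ys)[ok],1); print(q,ok.sum(),"slope deg",np.degrees(np.arctan(k[0])),"y@517",np.polyval(k,517))
E
```

```text
clock 11.15 yang 91.99 pos [0.5184 0.2745 0.1981] tilt [-0.0029 -0.0023 -1.    ] q7 1.13
dp units [0.04 0.04 6.68]
rz units (tool) -0.0
2216 ((544.196533203125, 278.62432861328125), (96.70494079589844, 28.143648147583008), 3.2502670288085938) 0.061854852982020744 [[496.236763   263.53197021]
 [590.71873474 292.6998703 ]]
3 13 slope deg 3.0967783817513688 y@517 264.046447460468
97 13 slope deg 4.560856278816263 y@517 290.06760406494146
```

View pics/w3.png

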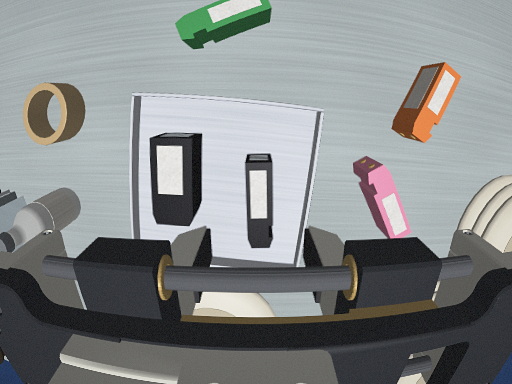

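The wrist view has the slim cartridge at (259,200) and the wide one at (175,178). The finger gap straddles the slim one, with room on both sides. The two measurements agree within 2 mm.

Request:
arm_command --dp '[[0,0.06,0.4],[0,0,0.8],[0,0,1],[0,0,1],[0,0,1],[0,0,1],[0,0,0.8],[0,0,0.5],[0,0,0.15],[0,0,0]]' --angular '[[0,0,-0.14],[0,0,0],[0,0,0],[0,0,0],[0,0,0],[0,0,0],[0,0,0],[0,0,0],[0,0,0],[0,0,0]]' --claw '[0.6,0.6,0.6,0.6,0.6,0.6,0.6,0.6,0.6,0.6]'

```text
clock: 12.15
position: [0.5198, 0.2765, 0.0332]
ee_rot: [-0.087, 3.14, 0.0]
force: [0.5, -0.7, 0.8]
width: 0.601
gripper_force: 0.0
```

Request:
arm_command --dp '[[0,0,0],[0,0,0],[0,0,0],[0,0,0],[0,0,0],[0,0,0],[0,0,0]]' --angular '[[0,0,0],[0,0,0],[0,0,0],[0,0,0],[0,0,0],[0,0,0],[0,0,0]]' --claw '[0.2,0.2,0.2,0.2,0.2,0.2,0.2]' --force 35

```text
clock: 12.85
position: [0.5197, 0.2769, 0.0335]
ee_rot: [-0.087, 3.14, 0.001]
force: [-1.1, -0.9, 6.1]
width: 0.303
gripper_force: 35.0
```

```bash
python3 -c "
from h import *
go([.5185,.276,.24])"
```

```text
clock 12.85 yang 93.19 pos [0.5197 0.2769 0.0335] tilt [ 5.e-04  5.e-04 -1.e+00] q7 1.2
dp units [ 0.04 -0.03 -8.26]
```

Request:
arm_command --dp '[[0,0,-0.3],[0,0,-0.6],[0,0,-1],[0,0,-1],[0,0,-1],[0,0,-1],[0,0,-1],[0,0,-1],[0,0,-1],[0,0,-0.6]]' --angular '[[0,0,0],[0,0,0],[0,0,0],[0,0,0],[0,0,0],[0,0,0],[0,0,0],[0,0,0],[0,0,0],[0,0,0]]' --claw '[0.2,0.2,0.2,0.2,0.2,0.2,0.2,0.2,0.2,0.2]'

```text
clock: 13.85
position: [0.5197, 0.2767, 0.2477]
ee_rot: [-0.087, 3.139, 0.002]
force: [0.3, -0.8, -1.4]
width: 0.303
gripper_force: 35.0
```

```bash
python3 - <<'E'
from h import *
go(co(-45,-32.5,250),106.6)
print(co(-45,-32.5,250))
E
```

```text
clock 13.85 yang 93.18 pos [0.5197 0.2767 0.2477] tilt [ 0.0016  0.0011 -1.    ] q7 1.14
dp units [  1.94 -20.53  -0.11]
rz units (tool) -1.56
[ 0.49977247 -0.23851078  0.25      ]
```

Request:
arm_command --dp '[[0.05,-0.5,0],[0.1,-1,0],[0.1,-1,0],[0.1,-1,0],[0.1,-1,0],[0.1,-1,0],[0.1,-1,0],[0.1,-1,0],[0.1,-1,0],[0.1,-1,0]]' --angular '[[0,0,0],[0,0,0],[0,0,0],[0,0,0],[0,0,0],[0,0,0],[0,0,0],[0,0,0],[0,0,0],[0,0,0]]' --claw '[0.2,0.2,0.2,0.2,0.2,0.2,0.2,0.2,0.2,0.2]'

```text
clock: 14.85
position: [0.5075, 0.0361, 0.2444]
ee_rot: [0.086, -3.138, 0.001]
force: [0.3, -1.1, -1.2]
width: 0.303
gripper_force: 35.0
```

Request:
arm_command --dp '[[0.1,-1,0],[0.1,-1,0],[0.1,-1,0],[0.1,-1,0],[0.1,-1,0],[0.1,-1,0],[0.1,-1,0],[0.1,-1,0],[0.1,-1,0],[0.1,-1,0]]' --angular '[[0,0,0],[0,0,0],[0,0,0],[0,0,0],[0,0,0],[0,0,0],[0,0,0],[0,0,0],[0,0,0],[0,0,0]]' --claw '[0.2,0.2,0.2,0.2,0.2,0.2,0.2,0.2,0.2,0.2]'

```text
clock: 15.85
position: [0.4961, -0.2142, 0.2443]
ee_rot: [0.086, -3.138, -0.001]
force: [0.6, -0.0, -2.0]
width: 0.3
gripper_force: 35.0
```

Request:
arm_command --dp '[[0,-0.7,0],[0,-0.2,0],[0,0,0],[0,0,0]]' --angular '[[0,0,-0.8],[0,0,-0.76],[0,0,0],[0,0,0]]' --claw '[0.2,0.2,0.2,0.2]'

```text
clock: 16.25
position: [0.4987, -0.2351, 0.2447]
ee_rot: [0.447, -3.108, -0.002]
force: [-0.4, 0.3, -0.9]
width: 0.302
gripper_force: 35.0
```

```bash
python3 - <<'E'
from h import *
from cell import arm
go(co(-45,-32.5,46),106.6)
d=arm.get_image("wrist"); np.savez("pics/w4.npz",**d); cv2.imwrite("pics/w4.png",d["frame"][:,:,::-1])
E
```

```text
clock 16.25 yang 106.36 pos [ 0.4987 -0.2351  0.2447] tilt [-1.5e-03  8.0e-04 -1.0e+00] q7 2.35
dp units [-0.01 -0.15  7.95]
rz units (tool) -0.03
```

View pics/w4.png

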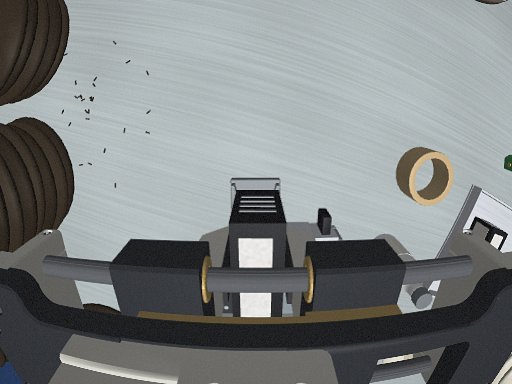

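The wrist view shows the cartridge held square, its rear at (258,205) above the flap (front edge at (255,183)). The open shutter's grip is clear at (325,220).

Request:
arm_command --dp '[[0,-0.15,0.4],[0,0,0.8],[0,0,1],[0,0,1],[0,0,1],[0,0,1],[0,0,1],[0,0,0.8],[0,0,0.6],[0,0,0.3]]' --angular '[[0,0,-0.03],[0,0,0],[0,0,0],[0,0,0],[0,0,0],[0,0,0],[0,0,0],[0,0,0],[0,0,0],[0,0,0]]' --claw '[0.2,0.2,0.2,0.2,0.2,0.2,0.2,0.2,0.2,0.2]'

```text
clock: 17.3
position: [0.4998, -0.238, 0.046]
ee_rot: [0.46, -3.105, -0.001]
force: [0.4, -0.3, -1.2]
width: 0.304
gripper_force: 35.0
```

```bash
python3 - <<'E'
from h import *
from cell import arm
s=arm.observe(); print(s["force"],tocoder(s["position"]))
go(co(-45,-32.5,43),106.6)
d=load("w4"); P=wcloud(d); q=tocoder(P)
m=(abs(P[...,2]-.275)<.015)&(abs(q[...,1]+32.5)<12)&(q[...,0]<-30)&(q[...,0]>-80)
print(m.sum(),np.polyfit(q[m][:,0],P[m][:,2]*1000,1),np.percentile(q[m],[1,99],axis=0))
E
```

```text
[ 0.35865809 -0.25570604 -1.1638718 ] [-44.86647358 -32.05158762]
clock 17.3 yang 106.84 pos [ 0.4998 -0.238   0.046 ] tilt [-2.5e-03  6.0e-04 -1.0e+00] q7 2.48
dp units [ 0.01 -0.02  0.12]
rz units (tool) 0.03
2481 [2.28242590e-01 2.85618836e+02] [[-68.53252889 -44.04925996]
 [-44.10984087 -20.6940156 ]]
```

```bash
python3 - <<'E'
from h import *
from cell import arm
d=arm.get_image("wrist"); P=wcloud(d); q=tocoder(P)
for x in range(-68,-20,4):
    m=(abs(q[...,0]-x)<2)&(abs(q[...,1]+32.5)<9)&(abs(P[...,2]-.0725)<.015)
    print(x,m.sum(),np.percentile(P[m][:,2]*1000,[10,50,90]).round(1) if m.sum()>5 else "")
E
```

```text
-68 623 [59.3 68.3 74.5]
-64 281 [73.7 74.3 75. ]
-60 274 [73.7 74.4 75.3]
-56 252 [73.8 74.5 75.3]
-52 259 [73.8 74.5 75.3]
-48 244 [74.  74.6 75.4]
-44 134 [74.  74.5 75.2]
-40 0 
-36 0 
-32 0 
-28 56 [74.2 74.8 75.3]
-24 180 [73.8 74.5 75.1]
```

Request:
arm_command --dp '[[0,-0.01,0.1],[-0.2,0,0],[-0.3,0,0],[-0.3,0,0],[-0.3,0,0],[-0.3,0,0],[-0.3,0,0],[0,0,0]]' --angular '[[0,0,0.03],[0,0,0],[0,0,0],[0,0,0],[0,0,0],[0,0,0],[0,0,0],[0,0,0]]' --claw '[0.2,0.2,0.2,0.2,0.2,0.2,0.2,0.2]'

```text
clock: 18.15
position: [0.5337, -0.2285, 0.0431]
ee_rot: [0.446, -3.096, -0.004]
force: [-20.0, -5.8, -1.6]
width: 0.307
gripper_force: 35.0
```

```bash
python3 - <<'E'
from h import *
from cell import arm
s=arm.observe(); print(s["force"],tocoder(s["position"]))
go(co(24,-32.5,43.5),106.6)
E
```

```text
[-20.0160552   -5.79302177  -1.60877784] [ -9.62387745 -32.64400757]
clock 18.15 yang 106.38 pos [ 0.5337 -0.2285  0.0431] tilt [-1.410e-02  5.000e-04 -9.999e-01] q7 2.44
dp units [-1.34  0.01 -0.03]
rz units (tool) -0.03
```

Blocked at 20 N head-on with no lateral force. The nose is at the mouth, so the top is probably catching the window edge. I back off, lower onto the flap and retry.

Request:
arm_command --dp '[[0.6,0,0],[0.4,0,0],[0,0,0.04],[0,0,0.04],[0,0,0],[0,0,0]]' --angular '[[0,0,-0.03],[0,0,0],[0,0,0],[0,0,0],[0,0,0],[0,0,0]]' --claw '[0.2,0.2,0.2,0.2,0.2,0.2]'

```text
clock: 18.75
position: [0.5185, -0.2338, 0.0436]
ee_rot: [-0.461, 3.107, -0.0]
force: [-0.3, -0.4, -1.3]
width: 0.301
gripper_force: 35.0
```

```bash
python3 - <<'E'
from h import *
from cell import arm
d=arm.get_image("wrist"); np.savez("pics/w5.npz",**d); cv2.imwrite("pics/w5.png",d["frame"][150:330,150:400,::-1].repeat(3,0).repeat(3,1))
s=arm.observe(); print(s["force"],tocoder(s["position"]))
go(co(-25,-32.5,42),106.6)
P=wcloud(d); q=tocoder(P)
for x in (-46,-42,-38,-34,-30):
    m=(abs(q[...,0]-x)<2)&(abs(q[...,1]+32.5)<9)&(abs(P[...,2]-.0725)<.015)
    e=(abs(q[...,0]-x)<2)&(abs(P[...,2]-.0725)<.006)&(abs(q[...,1]+32.5)<25)
    if m.sum()>5: print(x,m.sum(),np.median(P[m][:,2]*1000).round(1),np.percentile(q[e][:,1],[2,98]))
E
```

```text
[-0.42690807  1.12288156 -1.36317067] [-25.89703129 -33.27210815]
clock 18.8 yang 106.89 pos [ 0.5183 -0.2338  0.0436] tilt [ 6.e-04 -0.e+00 -1.e+00] q7 2.47
dp units [-0.04  0.03  0.06]
rz units (tool) 0.03
-46 287 70.6 [-46.26385307 -19.72502147]
-42 288 71.2 [-46.19122231 -19.53455645]
-38 266 71.4 [-52.76455121 -10.15662511]
-34 262 71.6 [-55.64037684  -9.92670265]
-30 252 71.9 [-46.71191405 -19.13046692]
```

View pics/w5.png

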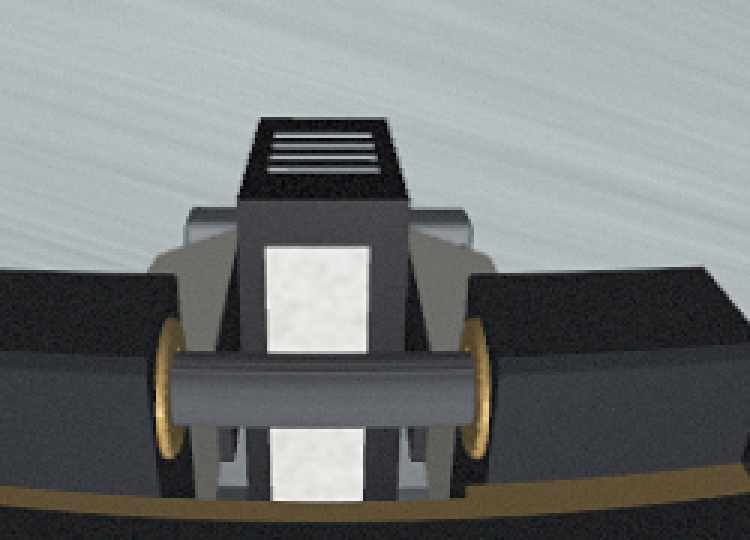

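The cartridge top reads about 4.6° nose up after the bump, so it struck the window edge high. I set it down flat on the flap by releasing it, then regrip and slide it along the floor.

Request:
arm_command --dp '[[0,0,0.03],[0,0,0],[0,0,0],[0,0,0],[0,0,0],[0,0,0],[0,0,-0.04]]' --angular '[[0,0,0],[0,0,0],[0,0,0.03],[0,0,0],[0,0,0],[0,0,0],[0,0,0]]' --claw '[0.3,0.32,0.4,0.42,0.42,0.42,0.42]'

```text
clock: 19.5
position: [0.5175, -0.234, 0.0437]
ee_rot: [0.453, -3.109, -0.0]
force: [-0.6, 0.3, 0.5]
width: 0.422
gripper_force: 0.0
```

```bash
cat > top.py <<'E'
from h import *
from cell import arm
d=arm.get_image("wrist"); s=arm.observe(); print(s["force"],tocoder(s["position"]))
go(co(-25,-32.5,42),106.6)
P=wcloud(d); q=tocoder(P); x0=tocoder(s["position"])[0]
for x in x0+np.array([-20,-16,-12,-8,-4,18,22,26]):
    m=(abs(q[...,0]-x)<2)&(abs(q[...,1]+32.5)<9)&(abs(P[...,2]-.0705)<.012)
    e=(abs(q[...,0]-x)<2)&(abs(P[...,2]-.0705)<.006)&(abs(q[...,1]+32.5)<17)
    if m.sum()>5: print(x.round(1),m.sum(),np.median(P[m][:,2]*1000).round(1),np.percentile(q[e][:,1],[2,98]).round(1))
E
python3 top.py
```

```text
[-0.34598852  0.42628851  0.3083976 ] [-26.5727446  -33.34677018]
clock 19.55 yang 106.59 pos [ 0.5177 -0.2341  0.0439] tilt [ 1.e-04  0.e+00 -1.e+00] q7 2.46
dp units [-0.06  0.03  0.08]
rz units (tool) -0.0
-46.6 273 69.7 [-46.2 -19.5]
-42.6 273 69.7 [-45.8 -19.4]
-38.6 253 70.0 [-46.3 -19.7]
-34.6 251 70.0 [-46.  -19.5]
-30.6 235 70.0 [-46.2 -19.5]
-8.6 34 70.5 [-43.9 -20.7]
-4.6 178 70.0 [-45.7 -19.4]
-0.6 180 70.1 [-46.1 -19.5]
```

Request:
arm_command --dp '[[0,0.02,0.06],[0,0,0],[0,0,0],[0,0,0],[0,0,0],[-0.2,0,0],[-0.3,0,0],[-0.3,0,0],[-0.3,0,0],[0,0,0]]' --angular '[[0,0,0],[0,0,0],[0,0,0],[0,0,0],[0,0,0],[0,0,0],[0,0,0],[0,0,0],[0,0,0],[0,0,0]]' --claw '[0.3,0.2,0.2,0.2,0.2,0.2,0.2,0.2,0.2,0.2]' --force 20

```text
clock: 20.55
position: [0.5455, -0.2249, 0.0422]
ee_rot: [-0.456, 3.107, -0.0]
force: [-0.1, 0.2, -2.2]
width: 0.303
gripper_force: 20.0
```

```bash
python3 top.py
```

```text
[ 0.13567104  0.52721707 -1.42431497] [  1.75753566 -32.64397031]
clock 20.6 yang 106.66 pos [ 0.5446 -0.2253  0.0421] tilt [ 3.e-04 -1.e-04 -1.e+00] q7 2.44
dp units [1.07 0.01 0.  ]
rz units (tool) 0.01
-18.2 539 68.8 [-45.3 -18.9]
-14.2 276 69.8 [-45.3 -18.8]
-10.2 260 70.1 [-45.1 -18.7]
-6.2 263 70.1 [-49.  -15.8]
-2.2 244 70.2 [-45.9 -18.4]
19.8 47 70.5 [-45.  -19.3]
23.8 183 70.2 [-45.5 -18.7]
27.8 178 70.2 [-45.4 -18.9]
```

Request:
arm_command --dp '[[-0.2,0,0],[-0.3,0,0],[-0.3,0,0],[-0.1,0,0],[0,0,0]]' --angular '[[0,0,0],[0,0,0],[0,0,0],[0,0,0],[0,0,0]]' --claw '[0.2,0.2,0.2,0.2,0.2]'

```text
clock: 21.1
position: [0.5661, -0.219, 0.0422]
ee_rot: [-0.454, 3.108, -0.0]
force: [0.6, 1.2, -0.2]
width: 0.305
gripper_force: 20.0
```

Request:
arm_command --dp '[[0,0,0],[0,0,0],[0,0,0],[0,0,-0.5],[0,0,-1],[0,0,-0.5],[0.5,0,0],[1,0,0],[1,0,0],[0.3,0,0]]' --angular '[[0,0,0],[0,0,0],[0,0,0],[0,0,0],[0,0,0],[0,0,0],[0,0,0],[0,0,0],[0,0,0],[0,0,0]]' --claw '[0.35,0.42,0.45,0.45,0.45,0.45,0.2,0,0,0]'

```text
clock: 22.1
position: [0.4943, -0.2404, 0.0917]
ee_rot: [0.448, -3.107, -0.001]
force: [-0.0, -0.4, -0.0]
width: 0.151
gripper_force: 0.0
```

```bash
python3 top.py; python3 - <<'E'
from h import *
go(co(-48,-32.5,38),106.6)
E
```

```text
[-1.63831457 -0.87470911 -0.87189082] [-50.46482906 -32.79424991]
clock 22.15 yang 106.42 pos [ 0.4946 -0.2404  0.0918] tilt [-2.3e-03  4.0e-04 -1.0e+00] q7 2.46
dp units [-1.02  0.01  1.99]
rz units (tool) -0.02
clock 22.15 yang 106.42 pos [ 0.4946 -0.2404  0.0918] tilt [-2.3e-03  4.0e-04 -1.0e+00] q7 2.46
dp units [-0.1   0.01  2.15]
rz units (tool) -0.02
```

Request:
arm_command --dp '[[0,0.01,0.4],[0,0,0.8],[0,0,0.8],[0,0,0.4],[0,0,0],[-0.4,0,0],[-0.4,0,0],[-0.3,0,0],[-0.3,0,0],[-0.3,0,0]]' --angular '[[0,0,-0.02],[0,0,0],[0,0,0],[0,0,0],[0,0,0],[0,0,0],[0,0,0],[0,0,0],[0,0,0],[0,0,0]]' --claw '[0,0,0,0,0,0,0,0,0,0]'

```text
clock: 23.15
position: [0.5398, -0.2265, 0.0325]
ee_rot: [-0.459, 3.108, -0.0]
force: [-0.6, -1.3, 0.2]
width: 0.009
gripper_force: 0.3
```

Request:
arm_command --dp '[[-0.3,0,0],[-0.3,0,0],[-0.3,0,0],[0,0,0]]' --angular '[[0,0,0],[0,0,0],[0,0,0],[0,0,0]]' --claw '[0,0,0,0]'

```text
clock: 23.55
position: [0.5616, -0.2198, 0.0322]
ee_rot: [-0.459, 3.107, -0.0]
force: [0.3, 0.1, 0.7]
width: 0.005
gripper_force: 0.0
```

```bash
python3 - <<'E'
from h import *
from cell import arm
s=arm.observe(); print(s["force"],tocoder(s["position"]))
go(co(35,-32.5,32),106.6)
E
```

```text
[0.26336489 0.12210257 0.66484976] [ 19.57479324 -32.20077809]
clock 23.55 yang 106.82 pos [ 0.5616 -0.2198  0.0322] tilt [ 5.e-04  1.e-04 -1.e+00] q7 2.43
dp units [-0.62 -0.01  0.01]
rz units (tool) 0.03
```

Request:
arm_command --dp '[[-0.1,0,0],[-0.1,0,0],[-0.1,0,0],[-0.1,0,0]]' --angular '[[0,0,0.03],[0,0,0],[0,0,0],[0,0,0]]' --claw '[0,0,0,0]'

```text
clock: 23.95
position: [0.5686, -0.2182, 0.0321]
ee_rot: [0.449, -3.107, -0.0]
force: [-3.7, -1.0, 1.8]
width: 0.007
gripper_force: 1.6
```

Request:
arm_command --dp '[[-0.06,0,0],[-0.06,0,0],[0,0,0]]' --angular '[[0,0,0],[0,0,0],[0,0,0]]' --claw '[0,0,0]'

```text
clock: 24.25
position: [0.5737, -0.2162, 0.0323]
ee_rot: [-0.452, 3.108, 0.0]
force: [-0.0, -0.4, -0.3]
width: 0.009
gripper_force: 0.0
```

```bash
cat > rear.py <<'E'
from h import *
from cell import arm
s=arm.observe(); print(s["force"],tocoder(s["position"]))
go(co(35,-32.5,32),106.6)
E
python3 rear.py
```

```text
[-0.02894039 -0.42602372 -0.2672822 ] [ 32.18053523 -32.23033742]
clock 24.25 yang 106.54 pos [ 0.5737 -0.2162  0.0323] tilt [ 9.e-04  2.e-04 -1.e+00] q7 2.41
dp units [-0.11 -0.01  0.01]
rz units (tool) -0.01
```

Request:
arm_command --dp '[[-0.04,0,0],[-0.04,0,0]]' --angular '[[0,0,0],[0,0,0]]' --claw '[0,0]'

```text
clock: 24.45
position: [0.5751, -0.216, 0.0323]
ee_rot: [-0.451, 3.109, -0.0]
force: [-0.6, -0.3, 0.1]
width: 0.005
gripper_force: 0.3
```

Request:
arm_command --dp '[[-0.04,0,0],[-0.04,0,0]]' --angular '[[0,0,0],[0,0,0]]' --claw '[0,0]'

```text
clock: 24.65
position: [0.5769, -0.2155, 0.0322]
ee_rot: [-0.451, 3.109, -0.0]
force: [-1.1, -0.8, 0.2]
width: 0.009
gripper_force: 0.3
```

```bash
python3 rear.py
```

```text
[-1.07096732 -0.84080581  0.16026044] [ 35.46705521 -32.46368083]
clock 24.65 yang 106.51 pos [ 0.5769 -0.2155  0.0322] tilt [ 1.e-04 -0.e+00 -1.e+00] q7 2.41
dp units [ 0.02 -0.    0.01]
rz units (tool) -0.01
```

Request:
arm_command --dp '[[-0.04,0,0],[-0.04,0,0]]' --angular '[[0,0,0],[0,0,0]]' --claw '[0,0]'

```text
clock: 24.85
position: [0.578, -0.2155, 0.0322]
ee_rot: [0.45, -3.108, 0.0]
force: [-5.3, -2.2, 4.3]
width: 0.005
gripper_force: 3.1
```

```bash
python3 - <<'E'
from h import *
from cell import arm
d=arm.get_image("wrist"); np.savez("pics/w6.npz",**d); cv2.imwrite("pics/w6.png",d["frame"][130:330,150:400,::-1].repeat(3,0).repeat(3,1))
d=arm.get_image("scene"); np.savez("pics/s6.npz",**d)
E
python3 rear.py
```

```text
[-4.27548289 -1.57206485  4.09742866] [ 36.49395933 -32.81754671]
clock 24.95 yang 106.46 pos [ 0.578  -0.2155  0.0322] tilt [-1.1e-03 -4.0e-04 -1.0e+00] q7 2.41
dp units [0.06 0.01 0.01]
rz units (tool) -0.02
```

View pics/w6.png

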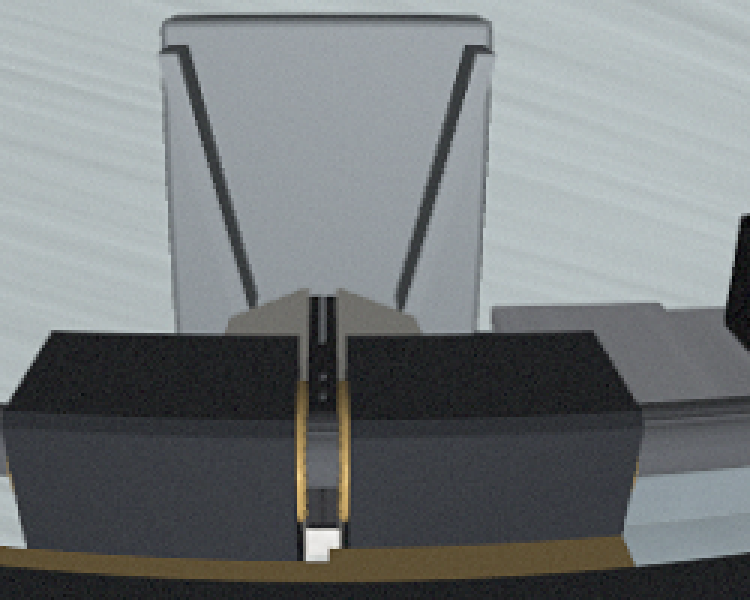

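Request:
arm_command --dp '[[-0.06,0,0],[-0.06,0,0],[0,0,0]]' --angular '[[0,0,0],[0,0,0],[0,0,0]]' --claw '[0,0,0]'

```text
clock: 25.25
position: [0.581, -0.2148, 0.0322]
ee_rot: [0.449, -3.109, 0.001]
force: [-3.4, -2.4, 1.4]
width: 0.005
gripper_force: 1.8
```

```bash
python3 rear.py
```

```text
[-3.42095599 -2.35824446  1.36244845] [ 39.59121686 -32.99118122]
clock 25.25 yang 106.45 pos [ 0.581  -0.2148  0.0322] tilt [-7.e-04 -6.e-04 -1.e+00] q7 2.4
dp units [0.18 0.02 0.01]
rz units (tool) -0.02
```

Request:
arm_command --dp '[[-0.06,0,0],[-0.06,0,0],[0,0,0]]' --angular '[[0,0,0],[0,0,0],[0,0,0]]' --claw '[0,0,0]'

```text
clock: 25.55
position: [0.5836, -0.2141, 0.0322]
ee_rot: [0.449, -3.108, 0.001]
force: [-5.5, -4.1, 4.1]
width: 0.004
gripper_force: 3.0
```

```bash
python3 rear.py
```

```text
[-5.51874443 -4.0966169   4.12070446] [ 42.30823074 -33.06424131]
clock 25.55 yang 106.45 pos [ 0.5836 -0.2141  0.0322] tilt [-1.2e-03 -7.0e-04 -1.0e+00] q7 2.4
dp units [0.29 0.02 0.01]
rz units (tool) -0.02
```

Request:
arm_command --dp '[[-0.06,0,0],[-0.06,0,0],[0,0,0]]' --angular '[[0,0,0],[0,0,0],[0,0,0]]' --claw '[0,0,0]'

```text
clock: 25.85
position: [0.5837, -0.2142, 0.0321]
ee_rot: [0.446, -3.104, -0.0]
force: [-14.6, -4.9, 10.9]
width: 0.005
gripper_force: 7.7
```

```bash
python3 rear.py
```

```text
[-14.58150086  -4.89842033  10.8794324 ] [ 42.40547117 -33.24830359]
clock 25.85 yang 106.36 pos [ 0.5837 -0.2142  0.0321] tilt [-5.4e-03 -7.0e-04 -1.0e+00] q7 2.4
dp units [0.3  0.03 0.01]
rz units (tool) -0.03
```

Request:
arm_command --dp '[[0.3,0,0],[0.8,0,0],[1,0,0],[1,0,0],[0.4,0,0],[0,0,0]]' --angular '[[0,0,0],[0,0,0],[0,0,0],[0,0,0],[0,0,0],[0,0,0]]' --claw '[0,0,0,0,0,0]'

```text
clock: 26.45
position: [0.503, -0.2373, 0.0324]
ee_rot: [-0.449, 3.109, 0.0]
force: [0.8, -0.8, 0.7]
width: 0.006
gripper_force: 0.0
```

```bash
python3 - <<'E'
from h import *
from cell import arm
s=arm.observe(); print(s["force"],tocoder(s["position"]),s["clock"])
for n in("top","scene","wrist"):
    d=arm.get_image(n); np.savez(f"pics/{n}7.npz",**d)
    P=(wcloud if n=="wrist" else cloud)(d); q=tocoder(P); z=P[...,2]*1000; f=d["frame"]
    m=(abs(q[...,1]+32.5)<10)&(q[...,0]>10)&(q[...,0]<75)
    for lo,hi in((18,30),(30,45),(45,60),(64,72),(74,82)):
        k=m&(z>lo)&(z<hi)
        if k.sum()>3: print(n,lo,hi,k.sum(),"x",np.percentile(q[k][:,0],[5,25,50,95]).round(1),"dark",(f[k].max(1)<60).mean().round(2))
d=load("scene7"); u,v=proj(d,co(50,-32,50)).astype(int); print(u,v)
c=d["frame"][v-45:v+45,u-60:u+60,::-1]; w=load("wrist7")["frame"][150:240+90,160:400,::-1]
cv2.imwrite("pics/c7.png",np.hstack([cv2.resize(c,(480,360),interpolation=cv2.INTER_CUBIC),cv2.resize(w,(320,240))[:,:].repeat(1,0) if 0 else cv2.copyMakeBorder(cv2.resize(w,(320,240)),0,120,0,0,cv2.BORDER_CONSTANT)]))
E
```

```text
[ 0.80337003 -0.78920879  0.6734271 ] [-41.59786091 -32.29751159] 26.45
top 45 60 4 x [49.6 49.8 49.9 50.1] dark 0.0
top 64 72 18 x [50.2 51.4 53.4 69.7] dark 0.0
top 74 82 41 x [58.9 62.5 66.2 73.6] dark 0.0
scene 74 82 16 x [61.4 62.9 67.5 74. ] dark 0.0
197 143
```

View pics/c7.png

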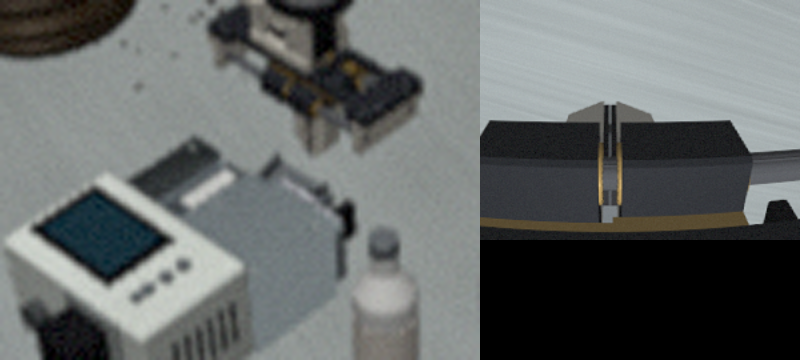

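Request:
arm_command --dp '[[0,0,-0.6],[0,0,-1],[0,0,-1],[0,0,-1],[0,0,-1],[0,0,-0.6],[0,0,0],[0,0,0],[0,0,0],[0,0,0]]' --angular '[[0,0,0],[0,0,0],[0,0,0],[0,0,0],[0,0,0.95],[0,0,0.95],[0,0,0.95],[0,0,0.95],[0,0,0.95],[0,0,0.95]]' --claw '[0,0,0,0,0,0,0,0,0,0]'

```text
clock: 27.6
position: [0.505, -0.2364, 0.1624]
ee_rot: [0.884, 3.014, 0.0]
force: [-0.9, -0.0, 0.7]
width: 0.005
gripper_force: 0.0
```

Request:
arm_command --dp '[[0,0,0],[0,0,0],[0,0,0],[0,0,0],[0,0,0],[-0.5,0.5,0],[-1,1,0],[-0.7,1,0],[0,0.3,0],[0,0,0]]' --angular '[[0,0,0.95],[0,0,0.95],[0,0,0.95],[0,0,0.95],[0,0,0.95],[0,0,0],[0,0,0],[0,0,0],[0,0,0],[0,0,0]]' --claw '[0,0,0,0,0,0,0,0,0,0]'

```text
clock: 28.6
position: [0.588, -0.2685, 0.1615]
ee_rot: [-1.872, -2.523, 0.0]
force: [-0.2, -0.4, -0.3]
width: 0.01
gripper_force: 0.0
```

```bash
cat > look.py <<'E'
from h import *
from cell import arm
import sys
d=arm.get_image("wrist"); np.savez("pics/look.npz",**d); f=d["frame"]
s=arm.observe(); print(s["clock"],tocoder(s["position"])); go(co(12,-90,150),16.6)
P=wcloud(d); q=tocoder(P); z=P[...,2]*1000
for nm,k in dict(rearop=(abs(q[...,1]+32.5)<11)&(q[...,0]>20)&(q[...,0]<57)&(z>60)&(z<73),
  win=(abs(q[...,1]+32.5)<11)&(q[...,0]>45)&(q[...,0]<90)&(z>74)&(z<82),front=(q[...,1]>2)&(q[...,1]<60)&(q[...,0]>40)&(q[...,0]<100)&(abs(z-80)<4)).items():
    if k.sum()>3: print(nm,k.sum(),"x",np.percentile(q[k][:,0],[1,5,50,95]).round(1),"z",np.median(z[k]).round(1))
cv2.imwrite(f"pics/{sys.argv[1]}.png",cv2.resize(f[100:300,180:440,::-1],(780,600),interpolation=cv2.INTER_CUBIC))
E
python3 look.py c8
```

```text
28.65 [ 29.58282412 -86.32268099]
clock 28.65 yang 16.8 pos [ 0.5866 -0.2688  0.1617] tilt [-9.e-04  1.e-04 -1.e+00] q7 1.08
dp units [-0.15 -0.7   0.47]
rz units (tool) 0.02
rearop 163 x [52.3 52.4 54.4 56.9] z 69.7
win 959 x [59.8 61.  74.3 88.4] z 78.8
front 3648 x [57.1 58.5 77.7 97.8] z 81.6
```

View pics/c8.png

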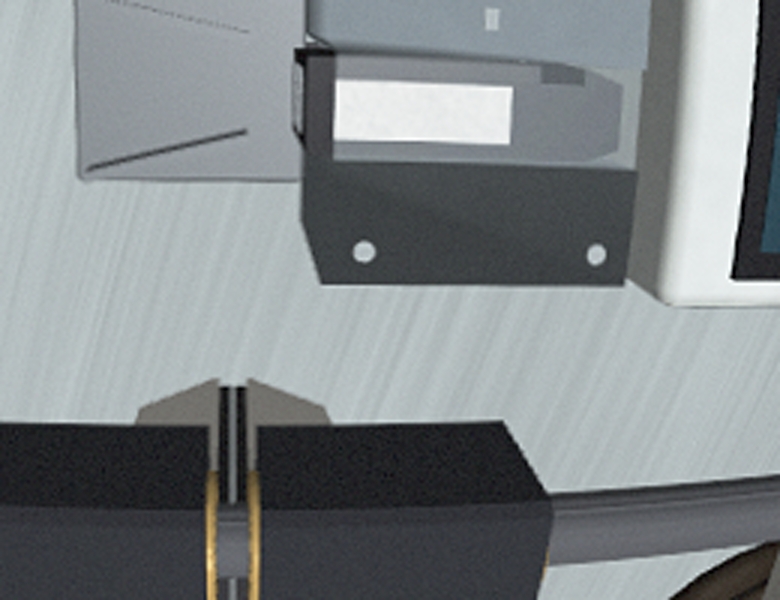

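The crop shows the cartridge under the window: rear at (302,110), nose at (622,115), and notch at (540–585,75). I convert these pixels to coder coordinates, using the block's front and rear edges as references.

```bash
python3 - <<'E'
from h import *
d=load("look"); K=d["K"]
def wr(cx,cy,h):
    a=(180+cx/3-K[0,2])/K[0,0]; b=(100+cy/3-K[1,2])/K[1,1]; th=np.hypot(a,b); r=np.r_[np.array([a,b])/th*np.sin(th),np.cos(th)]
    r=d["R"].T@r; c=-d["R"].T@d["t"]; return tocoder(c+r*(h-c[2])/r[2]).round(1)
for n,x,y,h in(("blockfront",306,25,.08),("blockback",648,60,.08),("window front",306,110,.077),("bay side front",303,190,.08),("rear",296,85,.068),("rear2",303,110,.068),("ribcolor edge",334,110,.068),("label front",512,115,.068),("notch r",540,75,.068),("notch f",585,75,.068),("nose",622,115,.068),("flapfront",77,140,.012)):
    print(n,wr(x,y,h))
g=d["frame"][100:300,180:440].astype(int).sum(2)
for cy in (95,115,135): print(cy,g[cy//3,90:122].tolist(), g[cy//3,196:222].tolist())
E
```

```text
blockfront [51.6 -9.9]
blockback [151.8 -14.6]
window front [ 52.2 -33.4]
bay side front [ 51.5 -55.3]
rear [ 50.  -27.3]
rear2 [ 52.1 -34.4]
ribcolor edge [ 61.  -34.3]
label front [114.1 -34.2]
notch r [122.2 -21.9]
notch f [136.8 -21. ]
nose [150.1 -32.4]
flapfront [-22.6 -51.2]
95 [494, 492, 482, 495, 488, 492, 500, 387, 402, 427, 371, 155, 196, 213, 222, 223, 212, 227, 223, 204, 204, 375, 737, 718, 713, 715, 714, 704, 697, 707, 713, 710] [379, 387, 383, 374, 385, 367, 376, 384, 373, 374, 369, 417, 471, 455, 467, 464, 466, 407, 294, 310, 308, 308, 295, 305, 309, 314]
115 [493, 479, 483, 485, 486, 494, 498, 397, 391, 447, 349, 158, 193, 229, 210, 213, 229, 222, 213, 218, 184, 472, 731, 714, 703, 706, 711, 703, 707, 709, 709, 712] [385, 379, 375, 381, 380, 377, 389, 364, 381, 388, 369, 468, 466, 463, 461, 461, 442, 343, 310, 314, 309, 314, 314, 311, 312, 310]
135 [485, 480, 479, 490, 478, 486, 484, 503, 373, 176, 24, 87, 196, 213, 212, 215, 214, 204, 218, 197, 192, 595, 712, 703, 699, 703, 706, 709, 707, 712, 712, 703] [373, 383, 386, 380, 378, 379, 379, 372, 377, 365, 409, 461, 458, 456, 472, 477, 371, 292, 306, 307, 308, 308, 314, 311, 314, 305]
```

```bash
python3 - <<'E'
from h import *
d=load("look"); P=wcloud(d); q=tocoder(P); z=P[...,2]*1000
for v in (108,132,138,145,165): print(v,[(u,round(float(q[v,u,0]),1),round(float(z[v,u]),1)) for u in list(range(272,298,2))+list(range(384,402,2))])
print(tocoder(-d["R"].T@d["t"]),(-d["R"].T@d["t"]))
E
```

```text
108 [(272, 46.9, 12.3), (274, 48.9, 13.0), (276, 50.9, 13.2), (278, 53.0, 13.7), (280, 55.0, 13.7), (282, 57.2, 11.9), (284, 57.1, 36.5), (286, 57.2, 54.8), (288, 57.3, 71.1), (290, 57.9, 81.1), (292, 59.5, 81.7), (294, 61.1, 81.7), (296, 62.8, 80.5), (384, 138.7, 81.7), (386, 140.9, 81.2), (388, 142.5, 81.8), (390, 144.3, 82.0), (392, 147.0, 80.4), (394, 148.1, 82.3), (396, 150.2, 82.0), (398, 150.0, 86.3), (400, 150.8, 88.6)]
132 [(272, 47.2, 11.7), (274, 49.1, 14.6), (276, 51.2, 13.9), (278, 51.6, 37.6), (280, 52.1, 55.9), (282, 52.7, 70.2), (284, 54.4, 69.7), (286, 56.2, 69.1), (288, 57.7, 70.6), (290, 59.5, 69.7), (292, 60.3, 77.9), (294, 61.8, 79.0), (296, 63.5, 78.4), (384, 141.2, 79.0), (386, 143.4, 78.6), (388, 144.8, 79.8), (390, 147.2, 78.9), (392, 148.8, 79.6), (394, 150.4, 80.4), (396, 150.4, 84.5), (398, 149.8, 89.5), (400, 150.7, 91.5)]
138 [(272, 47.1, 14.7), (274, 49.2, 14.2), (276, 51.3, 14.5), (278, 51.7, 37.4), (280, 52.3, 54.9), (282, 52.7, 71.5), (284, 54.5, 69.5), (286, 56.3, 69.5), (288, 57.9, 70.0), (290, 59.7, 69.5), (292, 60.4, 78.2), (294, 61.8, 79.8), (29
[... 419 characters left out ...]
0, 79.8), (296, 63.7, 79.4), (384, 141.6, 80.2), (386, 145.0, 77.2), (388, 146.1, 79.0), (390, 148.6, 78.1), (392, 151.0, 77.2), (394, 150.8, 81.7), (396, 150.6, 86.1), (398, 151.1, 89.0), (400, 149.6, 95.5)]
165 [(272, 48.2, 1.3), (274, 50.3, 2.5), (276, 52.5, 2.2), (278, 54.8, 1.9), (280, 56.3, 10.7), (282, 56.4, 34.3), (284, 56.4, 54.7), (286, 56.5, 72.8), (288, 57.2, 81.8), (290, 58.9, 81.6), (292, 60.6, 81.3), (294, 62.2, 82.2), (296, 63.9, 81.4), (384, 142.0, 83.2), (386, 145.1, 80.9), (388, 146.9, 81.2), (390, 148.7, 81.7), (392, 150.6, 82.0), (394, 150.0, 87.0), (396, 150.5, 90.1), (398, 150.1, 94.7), (400, 150.7, 97.2)]
[31.56798763 -5.85326035] [ 0.56552358 -0.19108191  0.32115665]
```

The rear face protrudes only about 5 mm (52.1 against the block face at 57.1 in the same depth map), and home is 10 mm. The notch position agrees, so the cartridge has gone about 5 mm too deep. I will pinch the rear end and draw it back onto the ball.

Request:
arm_command --dp '[[0,0,0],[0,0,0],[0,0,0],[0,0,0],[0,0,0],[0,0,0],[0,0,0],[0,0,0],[0,0,0],[0,0,0]]' --angular '[[0,0,-0.95],[0,0,-0.95],[0,0,-0.95],[0,0,-0.95],[0,0,-0.95],[0,0,-0.95],[0,0,-0.95],[0,0,-0.95],[0,0,-0.95],[0,0,-0.95]]' --claw '[0.36,0.36,0.36,0.36,0.36,0.36,0.36,0.36,0.36,0.36]'

```text
clock: 29.65
position: [0.5853, -0.2692, 0.1625]
ee_rot: [0.238, -3.132, -0.0]
force: [-0.2, -0.1, -0.4]
width: 0.36
gripper_force: 0.0
```

Request:
arm_command --dp '[[0,0,0],[0,0.7,0],[0,0.8,0],[0,0.5,0],[0,0,0]]' --angular '[[0,0,-0.95],[0,0,0],[0,0,0],[0,0,0],[0,0,0]]' --claw '[0.36,0.36,0.36,0.36,0.36]'

```text
clock: 30.15
position: [0.5715, -0.2194, 0.1624]
ee_rot: [0.455, -3.108, -0.002]
force: [0.5, -0.7, -0.1]
width: 0.358
gripper_force: 0.0
```

```bash
python3 -c "
from h import *
go(co(44,-32.5,100),106.6)"
```

```text
clock 30.15 yang 106.66 pos [ 0.5715 -0.2194  0.1624] tilt [-3.0e-04  1.3e-03 -1.0e+00] q7 2.34
dp units [-0.59  0.08  2.5 ]
rz units (tool) 0.01
```

Request:
arm_command --dp '[[-0.3,0.08,0.3],[-0.29,0,0.8],[0,0,0.9],[0,0,0.5],[0,0,0.2],[0,0,0.2],[0,0,0.2],[0,0,0]]' --angular '[[0,0,0],[0,0,0],[0,0,0],[0,0,0],[0,0,0],[0,0,0],[0,0,0],[0,0,0]]' --claw '[0.36,0.36,0.36,0.36,0.36,0.36,0.36,0.36]'

```text
clock: 30.95
position: [0.5856, -0.2158, 0.0846]
ee_rot: [-0.451, 3.109, -0.0]
force: [-0.2, 0.9, -0.5]
width: 0.363
gripper_force: 0.0
```

```bash
python3 rear.py
```

```text
[-0.17349652  0.85852473 -0.4509994 ] [ 43.77229908 -35.30811529]
clock 30.95 yang 106.5 pos [ 0.5856 -0.2158  0.0846] tilt [ 0. -0. -1.] q7 2.35
dp units [0.35 0.11 2.11]
rz units (tool) -0.01
```

Request:
arm_command --dp '[[0,0.11,0],[0,0,0.2],[0,0,0.2],[0,0,0.2],[0,0,0]]' --angular '[[0,0,0],[0,0,0],[0,0,0],[0,0,0],[0,0,0]]' --claw '[0.36,0.36,0.36,0.36,0.36]'

```text
clock: 31.45
position: [0.5843, -0.2128, 0.0688]
ee_rot: [0.451, -3.108, -0.001]
force: [0.2, 0.2, -0.2]
width: 0.36
gripper_force: 0.0
```

Request:
arm_command --dp '[[0,0,0.2],[0,0,0.2],[0,0,0.2],[0,0,0]]' --angular '[[0,0,0],[0,0,0],[0,0,0],[0,0,0]]' --claw '[0.36,0.36,0.36,0.36]'

```text
clock: 31.85
position: [0.585, -0.214, 0.0542]
ee_rot: [-0.45, 3.109, -0.002]
force: [1.6, -4.5, -1.1]
width: 0.359
gripper_force: 2.0
```

```bash
python3 rear.py
```

```text
[ 1.58964756 -4.45829787 -1.12179997] [ 43.66386768 -33.40832108]
clock 31.85 yang 106.47 pos [ 0.585  -0.214   0.0542] tilt [ 4.0e-04 -1.1e-03 -1.0e+00] q7 2.36
dp units [0.35 0.04 0.89]
rz units (tool) -0.02
```

Request:
arm_command --dp '[[0,0,0],[0,0,0],[0,0,0],[0,0,0]]' --angular '[[0,0,0],[0,0,0],[0,0,0],[0,0,0]]' --claw '[0.2,0.1,0.1,0.1]' --force 15

```text
clock: 32.25
position: [0.5845, -0.2129, 0.0546]
ee_rot: [0.451, -3.109, -0.001]
force: [-0.7, -2.2, -0.7]
width: 0.286
gripper_force: 15.0
```

```bash
python3 rear.py
```

```text
[-0.65510003 -2.16335172 -0.71105207] [ 43.54470332 -32.2235165 ]
clock 32.25 yang 106.51 pos [ 0.5845 -0.2129  0.0546] tilt [-6.e-04  2.e-04 -1.e+00] q7 2.36
dp units [ 0.34 -0.01  0.91]
rz units (tool) -0.01
```

Request:
arm_command --dp '[[0.08,0,0],[0.08,0,0],[0.06,0,0],[0,0,0]]' --angular '[[0,0,0],[0,0,0],[0,0,0],[0,0,0]]' --claw '[0.1,0.1,0.1,0.1]'

```text
clock: 32.65
position: [0.5792, -0.2144, 0.0547]
ee_rot: [0.451, -3.109, -0.001]
force: [0.1, 0.2, 0.2]
width: 0.288
gripper_force: 15.0
```

```bash
python3 rear.py; python3 - <<'E'
from h import *
from cell import arm
for i in range(2):
    d=arm.get_image("top"); P=cloud(d); q=tocoder(P); z=P[...,2]*1000
    k=(abs(q[...,1]+32.5)<11)&(q[...,0]>30)&(q[...,0]<60)&(z>60)&(z<73)
    print(k.sum(),np.sort(q[k][:,0])[:6].round(1))
E
```

```text
[0.12949005 0.24616054 0.17308735] [ 37.979538   -32.11099947]
clock 32.65 yang 106.51 pos [ 0.5792 -0.2144  0.0547] tilt [-4.e-04  4.e-04 -1.e+00] q7 2.37
dp units [ 0.12 -0.02  0.91]
rz units (tool) -0.01
0 []
0 []
```

Request:
arm_command --dp '[[0,0,0],[0,0,0],[0,0,-0.3],[0,0,-0.8],[0,0,-1],[0,0,-1],[0,0,-1],[-0.6,0,-0.4],[-1,0,0],[-1,0,0]]' --angular '[[0,0,0],[0,0,0],[0,0,0],[0,0,0],[0,0,0],[0,0,0],[0,0,0],[0,0,0],[0,0,0],[0,0,0]]' --claw '[0.33,0.36,0.36,0.36,0.36,0.36,0.36,0.36,0.36,0.36]'

```text
clock: 33.75
position: [0.6428, -0.1958, 0.1688]
ee_rot: [-0.45, 3.108, 0.0]
force: [0.8, -0.2, -0.7]
width: 0.362
gripper_force: 0.0
```

Request:
arm_command --dp '[[-0.3,0,0],[0,0,0],[0,0,0]]' --angular '[[0,0,0],[0,0,0],[0,0,0]]' --claw '[0,0,0]'

```text
clock: 34.05
position: [0.648, -0.1947, 0.1672]
ee_rot: [0.45, -3.108, 0.0]
force: [-0.6, -0.1, 0.1]
width: 0.151
gripper_force: 0.0
```

```bash
cat > m.py <<'E'
from h import *
from cell import arm
d=arm.get_image("wrist"); np.savez("pics/m.npz",**d); s=arm.observe(); print(s["clock"],tocoder(s["position"]),s["position"][2])
P=wcloud(d); q=tocoder(P); z=P[...,2]*1000
for nm,k in dict(rearface=(abs(q[...,1]+32.5)<10)&(q[...,0]>20)&(q[...,0]<57)&(z>30)&(z<62),
 reartop=(abs(q[...,1]+32.5)<10)&(q[...,0]>20)&(q[...,0]<57)&(z>66)&(z<73),
 face_m=(abs(q[...,1]+60)<5)&(q[...,0]>40)&(q[...,0]<65)&(z>25)&(z<74),
 top_m=(abs(q[...,1]+60)<5)&(q[...,0]>40)&(q[...,0]<65)&(z>77)&(z<85),
 front_p=(abs(q[...,1]-15)<15)&(q[...,0]>40)&(q[...,0]<70)&(z>77)&(z<85)).items():
    if k.sum()>3: print(nm,k.sum(),"x",np.percentile(q[k][:,0],[1,5,50,95]).round(1),"y",np.percentile(q[k][:,1],[1,99]).round(1),"z",np.median(z[k]).round(1))
E
python3 m.py
```

```text
34.1 [109.37393891 -33.03331779] 0.1672912112709493
rearface 55 x [46.  46.  46.5 47. ] y [-41.4 -22.9] z 54.1
reartop 271 x [47.3 47.4 51.8 56.9] y [-42.1 -23.1] z 69.7
face_m 53 x [56.6 56.6 56.8 56.9] y [-64.8 -55.5] z 50.7
top_m 121 x [56.8 57.1 60.6 64.6] y [-64.9 -55. ] z 81.7
front_p 542 x [56.9 57.5 63.6 69.6] y [ 0.6 29.5] z 81.5
```

The rear now stands 10.3 mm out of the mouth (46.5 against 56.8), so the cartridge is home. Next I close the shutter.

Request:
arm_command --dp '[[0,0,0],[0,0,0],[0,0,0],[0,0,0],[0,0,0],[0,0,0],[0,0,0],[0,0,0],[0,0,0],[0,0,0]]' --angular '[[0,0,0.95],[0,0,0.95],[0,0,0.95],[0,0,0.95],[0,0,0.95],[0,0,0.95],[0,0,0.95],[0,0,0.95],[0,0,0.95],[0,0,0.95]]' --claw '[0,0,0,0,0,0,0,0,0,0]'

```text
clock: 35.1
position: [0.648, -0.1947, 0.1676]
ee_rot: [-1.701, -2.641, -0.0]
force: [0.2, 0.1, -1.1]
width: 0.003
gripper_force: 0.0
```

Request:
arm_command --dp '[[0,0,0],[0.6,-0.5,0],[1,-0.8,0],[1,-0.9,0],[1,-0.9,0],[0.8,-0.6,0],[0.3,-0.2,0],[0,0,0]]' --angular '[[0,0,0.95],[0,0,0],[0,0,0],[0,0,0],[0,0,0],[0,0,0],[0,0,0],[0,0,0]]' --claw '[0,0,0,0,0,0,0,0]'

```text
clock: 35.9
position: [0.5211, -0.1089, 0.1675]
ee_rot: [-1.875, -2.52, -0.002]
force: [0.6, 0.2, -0.5]
width: 0.005
gripper_force: 0.0
```

```bash
python3 -c "
from h import *
go(co(12,84,40),16.6)"
```

```text
clock 35.9 yang 16.7 pos [ 0.5211 -0.1089  0.1675] tilt [ 2.0e-04  1.5e-03 -1.0e+00] q7 0.83
dp units [-0.07 -0.02  5.1 ]
rz units (tool) 0.01
```

Request:
arm_command --dp '[[-0.05,0,0.5],[0,0,1],[0,0,1],[0,0,1],[0,0,0.8],[0,0,0.5],[0,0,0.3],[0,0,0],[-0.3,0,0],[-0.3,0,0]]' --angular '[[0,0,0],[0,0,0],[0,0,0],[0,0,0],[0,0,0],[0,0,0],[0,0,0],[0,0,0],[0,0,0],[0,0,0]]' --claw '[0,0,0,0,0,0,0,0,0,0]'

```text
clock: 36.9
position: [0.5272, -0.1253, 0.0404]
ee_rot: [1.874, 2.521, 0.001]
force: [-0.5, 2.4, -1.1]
width: 0.007
gripper_force: 0.9
```

Request:
arm_command --dp '[[-0.3,0,0],[-0.3,0,0],[-0.3,0,0],[-0.3,0,0],[-0.3,0,0],[-0.2,0,0],[0,0,0]]' --angular '[[0,0,0],[0,0,0],[0,0,0],[0,0,0],[0,0,0],[0,0,0],[0,0,0]]' --claw '[0,0,0,0,0,0,0]'

```text
clock: 37.6
position: [0.539, -0.167, 0.0398]
ee_rot: [1.876, 2.519, -0.001]
force: [-0.3, 0.2, 0.1]
width: 0.008
gripper_force: 0.0
```

```bash
python3 - <<'E'
from h import *
from cell import arm
s=arm.observe(); print(s["force"],tocoder(s["position"]))
go(co(12,17.5,40),16.6)
E
```

```text
[-0.27293076  0.17149191  0.1040744 ] [13.01815909 24.85108691]
clock 37.6 yang 16.64 pos [ 0.539  -0.167   0.0398] tilt [ 3.e-04 -8.e-04 -1.e+00] q7 1.07
dp units [-0.29 -0.04 -0.01]
rz units (tool) 0.0
```

Request:
arm_command --dp '[[-0.15,0,0],[-0.14,0,0],[0,0,0]]' --angular '[[0,0,0],[0,0,0],[0,0,0]]' --claw '[0,0,0]'

```text
clock: 37.9
position: [0.5404, -0.1717, 0.0395]
ee_rot: [-1.873, -2.519, -0.001]
force: [-2.0, 4.2, 2.3]
width: 0.006
gripper_force: 2.2
```

Request:
arm_command --dp '[[-0.06,0,0],[-0.06,0,0],[-0.06,0,0],[0,0,0]]' --angular '[[0,0,0],[0,0,0],[0,0,0],[0,0,0]]' --claw '[0,0,0,0]'

```text
clock: 38.3
position: [0.5404, -0.1719, 0.0392]
ee_rot: [-1.866, -2.517, -0.006]
force: [-7.5, 15.8, 10.7]
width: 0.005
gripper_force: 8.6
```

```bash
python3 - <<'E'
from h import *
from cell import arm
s=arm.observe(); print(s["force"],tocoder(s["position"]))
E
```

```text
[-7.48844807 15.80725609 10.73921222] [12.99566425 19.67872307]
```

Request:
arm_command --dp '[[0.2,0,0],[0.3,0,0],[0,0,-0.5],[0,0,-1],[0,0,-1],[0,0,-1],[-1,0,-1],[-1,0,-0.5],[-1,0,0],[-0.3,0,0]]' --angular '[[0,0,0],[0,0,0],[0,0,0],[0,0,0],[0,0,0],[0,0,0],[0,0,0],[0,0,0],[0,0,0],[0,0,0]]' --claw '[0,0,0,0,0,0,0,0,0,0]'

```text
clock: 39.3
position: [0.5626, -0.2478, 0.1665]
ee_rot: [1.877, 2.515, -0.002]
force: [0.0, -0.5, 0.3]
width: 0.006
gripper_force: 0.0
```

Request:
arm_command --dp '[[0,0,0],[0,0,0],[0,0,0]]' --angular '[[0,0,0],[0,0,0],[0,0,0]]' --claw '[0,0,0]'

```text
clock: 39.6
position: [0.5621, -0.2427, 0.1644]
ee_rot: [-1.873, -2.521, -0.0]
force: [1.0, 0.2, 0.2]
width: 0.001
gripper_force: 0.0
```

```bash
cat > g.py <<'E'
from h import *
def grip(d):
    P=wcloud(d); q=tocoder(P); z=P[...,2]*1000; dk=d["frame"].max(2)<70
    g=dk&(abs(z-63.5)<3)&(q[...,0]>8)&(q[...,0]<36)&(q[...,1]>-12)&(q[...,1]<30)
    pl=(z>66)&(z<78)&(q[...,0]>34)&(q[...,0]<46)&(q[...,1]>-70)&(q[...,1]<40)
    b=(abs(z-81.5)<3)&(q[...,0]>70)&(q[...,0]<130)&(q[...,1]>40)
    for n,m in dict(grip=g,plate=pl,blockedge=b).items():
        if m.sum()>5: print(n,m.sum(),"y",np.percentile(q[m][:,1],[1,5,50,95,99]).round(1),"z",np.median(z[m]).round(1))
    r=(abs(q[...,1]+32.5)<8)&(q[...,0]>43.5)&(q[...,0]<57)&(z>66)&(z<73)
    f=(abs(q[...,1]+60)<5)&(q[...,0]>40)&(q[...,0]<65)&(z>25)&(z<74)
    for n,m in dict(rear=r,face=f).items():
        if m.sum()>5: print(n,m.sum(),"x",np.percentile(q[m][:,0],[1,5,50]).round(1))
from cell import arm
d=arm.get_image("wrist"); cv2.imwrite("pics/c9.png",cv2.resize(d["frame"][90:290,180:440,::-1],(780,600)))
s=arm.observe(); print(s["clock"],tocoder(s["position"]))
print("now"); grip(d); print("start"); grip(load("w1"))
E
python3 g.py
```

```text
39.65 [ 13.647858   -54.38035211]
now
grip 167 y [-2.1 -1.7  1.8  9.   9. ] z 63.4
plate 668 y [-50.  -46.1  -4.2  32.9  38.8] z 71.9
blockedge 3295 y [40.4 42.1 61.3 80.8 82.6] z 81.6
rear 207 x [46.8 47.  51.7]
face 77 x [56.2 56.3 56.5]
start
grip 391 y [ 1.8  2.1  7.2 13.6 13.9] z 63.4
plate 827 y [-36.4 -32.7   4.4  33.2  38.5] z 70.7
blockedge 4504 y [40.5 42.3 61.7 80.9 82.7] z 81.7
face 7 x [56.8 56.8 56.9]
```

View pics/c9.png

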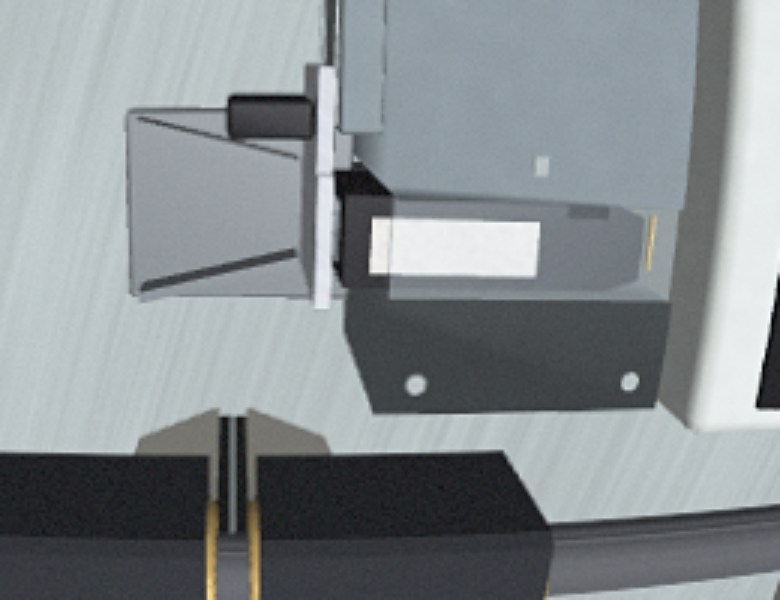

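The picture shows the shutter plate across the mouth at (322,185), the grip at (270,115), and the cartridge under the window. The grip centre reads y ≈ 3.4 mm (shut is 2.5), and the rear stands about 9.6 mm out (home is 10). The robot is clear, so I hand the job in.

```bash
python3 -c "
from cell import arm
print(arm.sign_off())"
```

```text
the job is handed in; nothing more can be done
None
```

The slim cartridge is loaded and the job is handed in: my last measurements put its rear about 9.6 mm out of the mouth (10 at home) and the shutter about 1 mm from shut. I first pushed it about 5 mm too deep and pinched it back to home. I could not see the catch ball, so the click into the notch is inferred from position only, and sign-off gave no verdict.

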